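# Set up the stick mixer over the pan: swing down, pin, speed 8

### The arm

A 6-joint arm with a two-finger parallel gripper is mounted at the origin on the work surface. World frame = base frame: x ahead of the robot, y to its left, z up, the work surface at z = 0. Lengths are in m, angles in rad, forces in N, time in s.
With the tool pointing down it reaches from about 0.225 to 0.875 m from the base axis. Payload 3.4 kg.
Tool frame: the origin (TCP) lies on the centre line of the jaws, within the pads' length; the fingertips stand 17 mm ahead of it and the grasp point (between the pads) lies 2 mm behind it (nose_length is the distance from the TCP to the fingertips, in m); z points along the fingers, y is the line along which they close (so a half turn about z gives the same grasp; the last joint's range is limited). The gripper opens to 85 mm and grips with 20 to 120 N. Pads are 22 mm wide; open, the fingers measure 114 mm over their backs; the gripper's body (76 mm by 85 mm) begins 54 mm behind the grasp point. The pads swing forward as they close: fully open they stand 13 mm farther back than shut.
Start: joints at [-1.391, 0.276, 1.505, -0, 1.361, -0.121], TCP at [0.17, -0.549, 0.248] pointing down, gripper open.
Joint ranges: [-2.89, 2.89], [-0.75, 2.08], [0.22, 2.7], [-1.18, 4.32], [0.11, 2.71], [-2.7, 2.7]. Speed limits (rad/s): [2.57, 2.57, 3.14, 3.14, 3.14, 3.14].

### API

Orientations are given as a unit quaternion [w, x, y, z].
In Python, from rig import get_state, get_image, sign_off, find_in, place_of, nose_length gives the robot as it stands.
- The arm moves only by the tool apply_moves, never from a script. Its argument "deltas" is one flat list of numbers, 5 for each row, row after row: the finger opening in mm, from 0 to 85.4, then the shift along the tool's x, y, z in mm, then the turn about the tool's z in degrees. A call has 1 to 12 rows; each row is the pose to reach, as a shift and turn from the pose commanded when the call began, along the tool's axes at that moment; what a row does not reach only later rows make up. A row lasts 1/12 s, in which the tool goes at most 41.7 mm and 7.16 degrees, less where a joint would pass 70% of its speed; a pose out of reach is approached as far as the arm can. A call with a gripper value outside its range is refused whole. The fingers move at their own pace and stop on an object; "squeeze" is the grip in N (left out, the last holds). Time passes only in rows, so rows that repeat a pose let the fingers close. It gives the time, the measured TCP pose, the force, the opening and the grip force at its end, in the units of the state.
- get_state(): the state, without advancing time (a new reading comes with each control period).
- get_image(name): name is "scene" or "side" or "wrist"; returns a dict with "frame" (384x512x3 uint8, red, green, blue), "K" (3x3 intrinsics, pixels), "position" and "orientation" of the camera in the world. Camera axes: x right, y down, z forward; pixel columns grow to the right and rows downward; lengths in m; the calibration is good to about 2 mm. A picture is of the moment at which its call begins. There is no depth.
- sign_off(): hands the job in; it is judged then, once.
Trained networks look in a picture, given as the dict that the camera call returned (one of the last four; its "shot" number tells which), for a name from the list of things; names that differ only in an ending like _2 or _b are one class to them, and where a whole thing is asked for, a point or a joint stands for the part that bears it (a point fixed in the world has none). Each returns a list of dicts, best first, with "score" (0 to 1); they miss things now and then, are a little off and sometimes report something else, mostly with a low value. They report only what shows in the picture. A call takes as long as a camera call.
- find_in(query, picture): "point" ([column, row] in pixels, amid what is visible of it).
- place_of(query, picture): "point" ([column, row] in pixels: a listed point, or the origin of a listed thing).
The state is a dict: "clock": time; "qpos": joint angles; "qd": joint speeds; "effort": joint torques, N m; "position": TCP position; "ee_rot": TCP orientation; "contact_force": force on the tool from outside, world axes, zero at the start; "moment": the same for the moment, N m; "width": finger opening in m; "gripper_force": force on a finger pad.
Only numpy, scipy, OpenCV 4.12 (cv2) and the standard library are available. Lean on these libraries where they do the work, as an engineer would, in place of code of your own. Each camera call takes 0.05 s, during which the arm holds its last target. There are 200 camera calls.

### The job

Get the stick mixer ready over the pan: swing its handle up so that the shaft dips into the pan to the working notch, and push the locking pin fully home there. Set the speed collar on the end of the handle to 8, let go of everything, and leave the pepper mill, the spice jar and the bowl where they stand.

Things in the scene. Friction and masses are not known exactly. Their poses are not given: they have to be found in the camera images.
- stand: Fixed steel stand clamped to the near rim of an empty steel pan (265 x 325 x 100 mm deep, at x = 12 to 277 mm). Origin on the counter under the mixer's hinge; z up, x level, away from the robot along the pan, y left along the hinge. Upright cheeks at y = +-52 to 58 mm, x = -27 to 22 mm above the pan's rim, up to z = 212 mm; a foot plate reaches to x = -147 mm.
- pivot (a point): Where the mixer's level hinge (trunnion) axis crosses the mixer's own axis, z = 190 mm on the stand; axes as the stand's. On the -y side an ear, 24 mm wide in x, rises to 64 mm above the hinge and carries the locking pin; inside it a steel quadrant with two notches swings with the mixer.
- mixer (a joint): Tilt of the mixer, rad: it leans (1.396 - value) off upright, handle end towards -x of the stand. 0 is parked (shaft out over the pan, parking notch); it grows as the handle end is lifted and the shaft dips. Working notch at 0.628, range -0.12 to 0.72. Stiff hinge (0.6 N m), stays put. The pin enters within 0.02 rad of the notch, wedges in (up to 20 N) to about 0.06 off, beyond that meets steel.
- housing (a point): Point on the mixer's axis 78 mm from the hinge to the handle end, a good hold for swinging it. Axes: z along the mixer to the handle end, y along the hinge, x on its upper side. The round grey housing is 58 mm in diameter to 106 mm from the hinge (61 mm rubber band at 34 to 58), then a 64 mm shoulder (106 to 118), then the speed collar.
- pin (a joint): Travel of the locking pin, m: 0 pulled out (as at the start), 0.012 fully home in a notch. It slides level along +y of the stand, stays where left, and moves under about 3 N when a notch is behind it.
- pin_knob (a point): Centre of the outer end face of the locking pin's round dark steel knob (24 mm in diameter, 14 mm long), 50 mm straight above the hinge on the stand's -y side; the face is 96 mm from the hinge's middle pulled out, 84 mm at home. Axes as the stand's: push the face along +y to drive the pin home.
- collar_mid (a point): Centre of the speed collar, half-way along it, on the mixer's axis 133 mm from the hinge: a black knurled sleeve, 46 mm in diameter, 30 mm long, on the end of the handle. White figures 1 to 9 on its end face, each with a white line down the side. z points out along the mixer's axis; x and y turn with the collar, x to figure 1's line. The index is index_mark.
- collar (a joint): Turn of the collar, rad: figure n is at the index at (n - 1) x 0.4189 (24 degrees a click): 1 at 0, 8 at 2.932, 9 at 3.351; stops just beyond 1 and 9. It grows as the collar is turned clockwise seen from the handle end. A spring ball clicks it into each figure: about 0.2 N m to leave one; let go, it settles into the nearest.
- index_mark (a point): The fixed white index line on the grey shoulder just below the speed collar, on the mixer's upper side, 31 mm from its axis: the figure whose line meets it is the set speed. Axes as housing's.
- pepper_mill: Bystander: tall turned dark-wood pepper mill, 54 mm in diameter, 212 mm high, loose, standing to the left of the stand. Origin under its foot.
- spice_jar: Bystander: glass spice jar with a steel cap, 52 mm in diameter, 85 mm high, loose, standing to the left of the stand. Origin under its foot.
- steel_bowl: Bystander: small steel bowl, 104 mm across, 48 mm high, loose, to the right of the stand. Origin under its foot.

How it is judged:
By the outcome, as a careful person would: the job done as asked, in the order asked, and still so for the second after the job is handed in, with the robot touching nothing.
It also fails if it takes over 64 s, if anything falls off the work surface, if the arm or the gripper's body presses on something with over 40 N, if the wrist force passes 120 N, or if a joint passes its speed limit or range.

## Working session

There is one attempt and no reset: what is moved stays moved. The work goes in short steps, Python scripts to look and compute and a tool call to move; the robot and the scene stay as the last step left them, time stands still between calls to the robot, and variables do not carry over. Pictures are saved under pics/ and viewed, at most 10 in all, crops included, and the job is handed in when it is done.

Besides the shell and the picture viewer there is one more tool, called after "Emit:" as name(argument=value, ...) on one line, values as JSON. apply_moves: Moves the arm, as the interface text tells. Its arguments: {"type":"object","properties":{"deltas":{"type":"array"},"squeeze":{"type":"number"}},"required":["deltas"]}

```bash
ls; mkdir -p pics; cat > h.py <<'E'
import numpy as np, cv2
from scipy.spatial.transform import Rotation as R
from rig import *
def rot(q): return R.from_quat([q[1],q[2],q[3],q[0]]).as_matrix()
def ray(p,uv):
    K=np.array(p["K"]); d=np.linalg.solve(K,[uv[0],uv[1],1.]); d=rot(p["orientation"])@d
    return np.array(p["position"]),d/np.linalg.norm(d)
def proj(p,X):
    c=rot(p["orientation"]).T@(np.array(X)-p["position"]); u=np.array(p["K"])@c; return u[:2]/u[2]
def tri(rs):
    A=0;b=0
    for o,d in rs:
        M=np.eye(3)-np.outer(d,d); A=A+M; b=b+M@o
    X=np.linalg.solve(A,b); return X,[float(np.linalg.norm(np.cross(d,X-o))) for o,d in rs]
E
python3 - <<'E'
from h import *
s=get_state(); print(s, nose_length)
P={}
for n in ["scene","side","wrist"]:
    p=get_image(n);P[n]=p; cv2.imwrite(f"pics/{n}0.png",cv2.resize(p["frame"][:,:,::-1],None,fx=1.5,fy=1.5)); print(n,p["position"],rot(p["orientation"])[:,2])
for q in ["stand","pivot","housing","pin_knob","collar_mid","index_mark","pepper_mill","spice_jar","steel_bowl"]:
    rs=[]
    for n,p in P.items():
        r=place_of(q,p)
        print(q,n,[(np.round(a["point"]).tolist(),round(a["score"],2)) for a in r[:2]])
        if r and r[0]["score"]>.4 and n!="wrist": rs.append(ray(p,r[0]["point"]))
    if len(rs)>1:
        X,e=tri(rs); print("   ",X.round(4),np.round(e,4))
E
```

```text
pics
{'clock': 0.0, 'qpos': array([-1.39100810e+00,  2.76577735e-01,  1.50613342e+00, -1.45418573e-05,
        1.36069008e+00, -1.20997651e-01]), 'qd': array([ 7.20968743e-04, -4.73986224e-04, -5.96284822e-04,  1.69857956e-05,
        1.51231475e-03, -1.31022836e-03]), 'effort': array([ 1.10606121e-03, -4.16776764e+01, -2.45803535e+01,  6.21898394e-06,
        1.10471266e-02, -1.92687381e-06]), 'position': array([ 0.17025763, -0.5486949 ,  0.24744941]), 'ee_rot': array([-9.03692195e-04,  9.88711649e-01,  1.49828092e-01, -3.36846758e-05]), 'contact_force': array([ 0.62757252, -0.12693002, -0.36916169]), 'moment': array([0.00341038, 0.01475922, 0.02157734]), 'gripper_force': 0.0, 'width': 0.08521980008000678} 0.017
scene [0.91741892 0.80787919 1.21333821] [-0.28399239 -0.57234931 -0.76926236]
side [0.10819839 0.81999055 1.1138998 ] [ 0.30695038 -0.60083054 -0.73809493]
wrist [ 0.24136974 -0.52735455  0.37345938] [-0.27904426 -0.08525049 -0.95648662]
stand scene [([210.0, 207.0], 0.8)]
stand side [([254.0, 191.0], 0.63)]
stand wrist []
    [ 0.6203 -0.0762 -0.001 ] [0.0062 0.0062]
pivot
[... 568 characters left out ...]
5 -0.1045  0.2064] [0.0023 0.0023]
index_mark scene [([234.0, 140.0], 0.87)]
index_mark side [([285.0, 144.0], 0.74), ([259.0, 123.0], 0.69)]
index_mark wrist []
    [ 0.5162 -0.102   0.2436] [0.0036 0.0036]
pepper_mill scene [([311.0, 226.0], 0.83)]
pepper_mill side [([298.0, 268.0], 0.69)]
pepper_mill wrist []
    [ 0.346   0.133  -0.0137] [0.0025 0.0025]
spice_jar scene [([263.0, 252.0], 0.66)]
spice_jar side [([239.0, 250.0], 0.95), ([251.0, 152.0], 0.53)]
spice_jar wrist []
    [ 0.5395  0.1649 -0.0025] [0.001 0.001]
steel_bowl scene [([178.0, 145.0], 0.75), ([267.0, 254.0], 0.72)]
steel_bowl side [([286.0, 141.0], 0.85)]
steel_bowl wrist []
    [ 0.6281 -0.3661  0.0215] [0.0028 0.0028]
```

View pics/scene0.png

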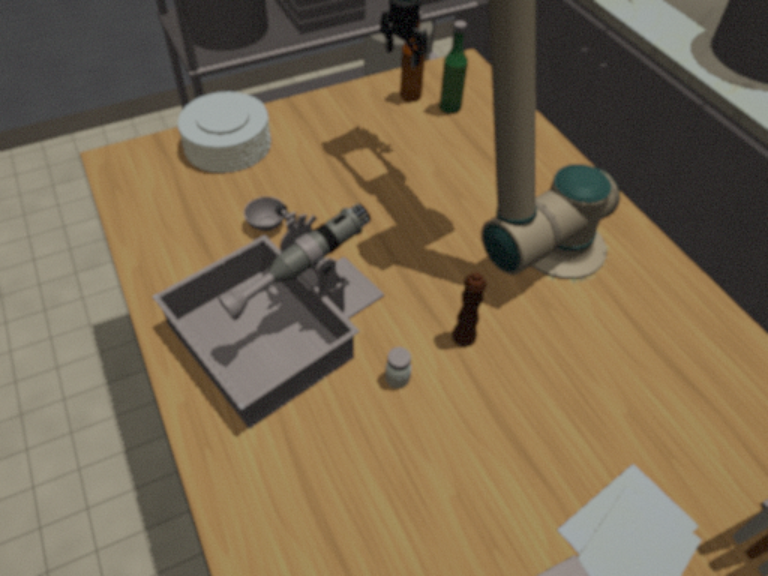

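View pics/side0.png

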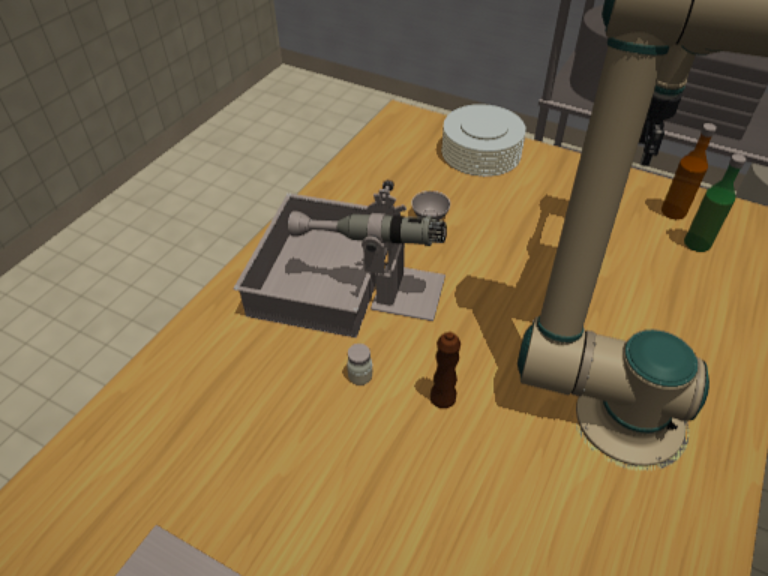

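The scene picture shows the mixer parked with its handle towards the robot: collar near (355,218), ear and pin behind it near (302,225). The mill is at (468,310), the jar at (398,366) and the bowl at (265,213). The side picture agrees, with the collar at (435,232) and the knob at (388,186). I'll move over the handle with the wrist camera turned to the robot's side.

Emit:
apply_moves(deltas=[85,20,-12,-25,-7,85,40,-25,-50,-14,85,60,-40,-75,-21,85,80,-55,-100,-28,85,100,-70,-120,-35,85,120,-85,-130,-42,85,140,-100,-140,-49,85,160,-115,-150,-56,85,185,-130,-150,-63,85,205,-145,-150,-70,85,230,-155,-150,-77,85,245,-165,-150,-84])

```text
clock: 2.5
position: [0.357, -0.3175, 0.3986]
ee_rot: [0.001, 0.632, 0.775, 0.0]
contact_force: [0.4, -0.6, 0.6]
width: 0.0853
gripper_force: 0.0
```

```bash
cat >> h.py <<'E'
def delta(X,yaw,s=None):
    "mm shift in tool axes + deg turn to reach world X with tool x at yaw"
    s=s or get_state(); M=rot(s["ee_rot"]); d=M.T@(np.array(X)-s["position"])*1000
    y0=np.arctan2(M[1,0],M[0,0]); t=-np.degrees((yaw-y0+np.pi)%(2*np.pi)-np.pi)
    return d.round(1),round(float(t),1)
E
python3 - <<'E'
from h import *
s=get_state();print(s["clock"],s["position"],s["qpos"].round(2)); print(delta([.50,-.105,.40],.344+np.pi-2*np.pi))
E
```

```text
2.5 [ 0.35698833 -0.31750936  0.39858334] [-0.87  0.08  1.4   0.    1.67 -1.08]
(array([179.2, 183. ,  -1.2]), -98.1)
```

Emit:
apply_moves(deltas=[85,15,15,0,-7,85,30,30,0,-14,85,45,46,0,-21,85,60,61,0,-28,85,75,76,0,-35,85,90,92,0,-42,85,105,107,0,-49,85,120,122,0,-56,85,135,137,0,-63,85,150,153,0,-70,85,165,168,0,-77,85,179,183,0,-84])

```text
clock: 3.5
position: [0.5005, -0.1067, 0.3984]
ee_rot: [0.0, -0.049, 0.999, -0.0]
contact_force: [-0.1, 0.3, 0.1]
width: 0.0849
gripper_force: 0.0
```

Emit:
apply_moves(deltas=[85,0,0,0,-7,85,0,0,0,-14,85,0,0,0,-14])

```text
clock: 3.75
position: [0.5003, -0.1073, 0.3982]
ee_rot: [-0.0, -0.169, 0.986, -0.0]
contact_force: [-0.1, -0.7, -0.5]
width: 0.0849
gripper_force: 0.0
```

```bash
python3 - <<'E'
from h import *
s=get_state();print(s["clock"],s["position"],s["qpos"].round(2))
p=get_image("wrist"); print(p["position"],rot(p["orientation"])[:,2]); np.save("w1.npy",p,allow_pickle=True)
cv2.imwrite("pics/w1.png",cv2.resize(p["frame"][:,:,::-1],None,fx=1.5,fy=1.5))
for q in ["pivot","housing","pin_knob","collar_mid","index_mark"]:
    r=place_of(q,p); print(q,[(np.round(a["point"],1).tolist(),round(a["score"],2)) for a in r[:2]])
E
```

```text
3.75 [ 0.50026126 -0.1073365   0.39820926] [-0.35  0.13  1.33 -0.    1.68 -2.26]
[ 0.43010908 -0.13247835  0.52413747] [ 0.2749102   0.09663747 -0.95660106]
pivot [([237.9, 259.4], 0.9)]
housing [([244.4, 210.3], 0.58)]
pin_knob [([156.8, 274.3], 0.7)]
collar_mid [([251.9, 170.0], 0.74)]
index_mark [([249.6, 196.0], 0.85)]
```

View pics/w1.png

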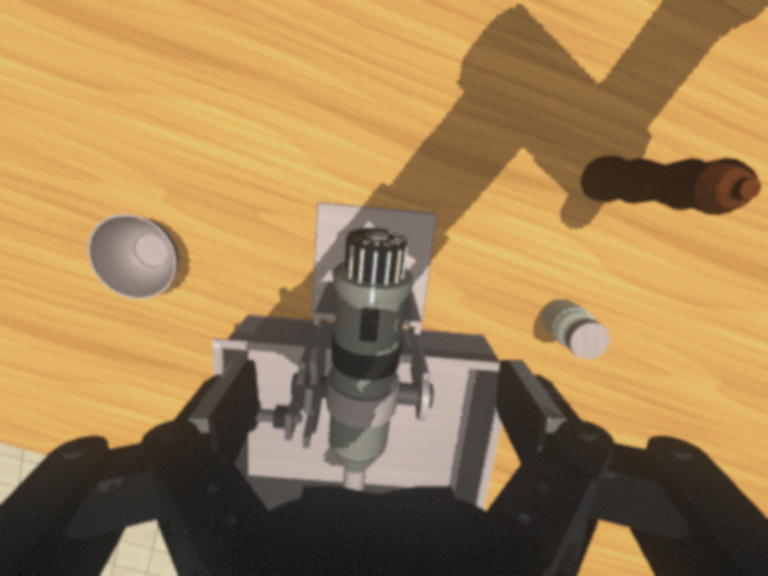

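The wrist picture shows the mixer centred, collar end at (377,238) with many of its lines facing up. The knob is at about (285,417) on the ear's outside, with open space around it. I'll fit the stand pose from all three views.

```bash
cat > fit.py <<'E'
from h import *
from scipy.optimize import least_squares
def pts(v,tilt=None):
    x,y,yaw=v[:3]; L=1.396-(v[3] if tilt is None else tilt); C,S=np.cos(yaw),np.sin(yaw)
    M=np.array([[C,-S,0],[S,C,0],[0,0,1]]); o=np.array([x,y,0]); a=np.array([-np.sin(L),0,np.cos(L)]); u=np.array([np.cos(L),0,np.sin(L)]); h=np.array([0,0,.19])
    d=dict(stand=0*h,pivot=h,housing=h+.078*a,collar_mid=h+.133*a,index_mark=h+.112*a+.031*u,pin_knob=h+[0,-.096,.05])
    return {k:o+M@q for k,q in d.items()},M,M@a
def fit(obs,v0):
    f=lambda v: np.concatenate([(proj(p,pts(v)[0][q])-uv)/w for q,p,uv,w in obs]+[[(v[3]-v0[3])/.3]])
    r=least_squares(f,v0,loss="soft_l1",f_scale=1.5)
    for q,p,uv,w in obs: print(q,p["shot"],(proj(p,pts(r.x)[0][q])-uv).round(1))
    print(r.x.round(4)); return r.x
E
python3 - <<'E'
from fit import *
w=np.load("w1.npy",allow_pickle=True).item(); obs=[]
S=get_image("scene");D=get_image("side")
for q,a,b in [("pivot",(207,167),(248,151)),("housing",(226,154),(273,152)),("collar_mid",(240,145),(290,157)),("index_mark",(234,140),(285,144)),("stand",(210,207),(254,191)),("pin_knob",None,(260,124))]:
    if a: obs.append((q,S,np.array(a),2.))
    obs.append((q,D,np.array(b),2.))
for q,a in [("pivot",(237.9,259.4)),("housing",(244.4,210.3)),("collar_mid",(251.9,170)),("index_mark",(249.6,196)),("pin_knob",(156.8,274.3))]: obs.append((q,w,np.array(a),1.))
v=fit(obs,[.62,-.06,.344,0.]); np.save("v.npy",v); print({k:x.round(4) for k,x in pts(v)[0].items()})
M=pts(v)[1]
for X in [(-.147,0,0),(0.012,.1625,.1),(.012,-.1625,.1)]: print(proj(w,[v[0],v[1],0]+M@X)*1.5)
for nm,X in [("mill",[.346,.133,.212]),("mill0",[.346,.133,0])]: print(nm,proj(w,X)*1.5)
print((rot(w["orientation"])).round(3), delta(pts(v)[0]["collar_mid"],v[2]+np.pi))
E
```

```text
pivot 5 [-2.5 -0.5]
pivot 6 [3.9 0.3]
housing 5 [-0.9 -0.3]
housing 6 [1.7 1.7]
collar_mid 5 [-0.9 -0.2]
collar_mid 6 [ 1.2 -1.6]
index_mark 5 [-1.2  1.6]
index_mark 6 [-0.8  3.3]
stand 5 [-2.1 -2.7]
stand 6 [-1.1 -0.4]
pin_knob 6 [ 0.  -2.3]
pivot 4 [0.9 1. ]
housing 4 [1.4 0.2]
collar_mid 4 [-0.4 -0.4]
index_mark 4 [-1.   0.2]
pin_knob 4 [ 0.1 -1.1]
[ 0.6249 -0.0821  0.2056 -0.0633]
{'stand': array([ 0.6249, -0.0821,  0.    ]), 'pivot': array([ 0.6249, -0.0821,  0.19  ]), 'housing': array([ 0.549 , -0.098 ,  0.1987]), 'collar_mid': array([ 0.4955, -0.1091,  0.2048]), 'index_mark': array([ 0.5193, -0.1042,  0.2333]), 'pin_knob': array([ 0.6445, -0.1761,  0.24  ])}
[378.72938056 208.28420933]
[500.25618358 374.951236  ]
[216.60241256 340.45685957]
mill [756.88334315 175.58096783]
mill0 [603.97437222 170.45047381]
[[-0.332  0.902  0.275]
 [ 0.943  0.318  0.097]
 [-0.     0.291 -0.957]] (array([  4.6,   0.5, 193.6]), 7.4)
```

```bash
python3 - <<'E'
from fit import *
w=np.load("w1.npy",allow_pickle=True).item()
P={}
for n in ["scene","side"]: P[n]=get_image(n)
S,D=P["scene"],P["side"]; obs=[]
for q,a,b in [("pivot",(207,167),(248,151)),("housing",(226,154),(273,152)),("collar_mid",(240,145),(290,157)),("index_mark",(234,140),(285,144)),("stand",(210,207),(254,191)),("pin_knob",None,(260,124))]:
    if a: obs.append((q,S,np.array(a),2.))
    obs.append((q,D,np.array(b),2.))
for q,a in [("pivot",(237.9,259.4)),("housing",(244.4,210.3)),("collar_mid",(251.9,170)),("index_mark",(249.6,196)),("pin_knob",(156.8,274.3))]: obs.append((q,w,np.array(a),1.))
# extra: rim corners (z free), foot plate near edge corners (half width free); wrist-image pixels /1.5
rim=[(w,(213,340),(.012,-.1625)),(w,(497,362),(.012,.1625)),(S,(265,238),(.012,-.1625)),(S,(355,331),(.012,.1625)),(S,(155,297),(.277,-.1625)),(D,(290,198),(.277,-.1625)),(D,(360,332-15),(.012,.1625)),(D,(239,290),(.277,.1625))]
def res(v,full=False):
    pp,M,_=pts(v); o=np.array([v[0],v[1],0]); r=[]
    for q,p,uv,wt in obs: r.append((proj(p,pp[q])-uv)/wt)
    for p,uv,(a,b) in rim: r.append((proj(p,o+M@[a,b,v[4]])-np.array(uv)/1.5)/(1.5 if p is w else 2.5))
    for uv,sg in [((318,205),-1),((435,213),1)]: r.append((proj(w,o+M@[-.147,sg*v[5],.003])-np.array(uv)/1.5)/1)
    return np.array(r) if full else np.concatenate([np.ravel(r),[(v[3])/.1]])
r=least_squares(res,[.62,-.08,.25,0.,.1,.05],loss="soft_l1"); print(r.x.round(4)); print(res(r.x,True).round(1).tolist())
np.save("v.npy",r.x[:4]); print({k:x.round(4) for k,x in pts(r.x)[0].items()}, delta(pts(r.x)[0]["collar_mid"],r.x[2]+np.pi))
E
```

```text
[ 0.6239 -0.0816  0.2282 -0.049   0.0874  0.0735]
[[-1.1, -0.2], [2.1, 0.2], [-0.5, -0.4], [1.0, 0.6], [-0.6, -0.5], [0.8, -1.2], [-0.7, 0.5], [-0.3, 1.3], [-0.9, -1.3], [-0.5, -0.1], [-0.2, -1.1], [1.5, 0.5], [0.6, -0.1], [-2.2, -0.8], [-2.5, 0.3], [0.7, -0.1], [3.8, -0.8], [0.8, 1.9], [-0.2, 0.8], [-0.9, 0.6], [0.8, 0.1], [0.5, -0.1], [-1.8, -1.6], [-0.1, -0.6], [0.1, -2.7], [-0.1, 0.8]]
{'stand': array([ 0.6239, -0.0816,  0.    ]), 'pivot': array([ 0.6239, -0.0816,  0.19  ]), 'housing': array([ 0.5485, -0.0991,  0.1998]), 'collar_mid': array([ 0.4953, -0.1115,  0.2067]), 'index_mark': array([ 0.5194, -0.1059,  0.2348]), 'pin_knob': array([ 0.6456, -0.1751,  0.24  ])} (array([  5.6,  -1.7, 191.6]), 6.1)
```

Emit:
apply_moves(deltas=[85,0,0,25,3,85,-15,0,55,6,85,-30,0,80,6,85,-30,0,90,6,85,-30,0,90,6])

```text
clock: 4.67
position: [0.5271, -0.0975, 0.3053]
ee_rot: [-0.003, -0.115, 0.993, 0.001]
contact_force: [-0.2, 0.5, 0.6]
width: 0.085
gripper_force: 0.0
```

```bash
python3 - <<'E'
from fit import *
s=get_state();print(s["clock"],s["position"])
p=get_image("wrist"); np.save("w2.npy",p,allow_pickle=True)
cv2.imwrite("pics/w2.png",cv2.resize(p["frame"][:,:,::-1],None,fx=1.5,fy=1.5))
w=np.load("w1.npy",allow_pickle=True).item(); v=np.load("v.npy"); obs=[]
for q,a in [("pivot",(237.9,259.4)),("housing",(244.4,210.3)),("collar_mid",(251.9,170)),("index_mark",(249.6,196)),("pin_knob",(156.8,274.3))]: obs.append((q,w,np.array(a),1.))
for q in ["pivot","housing","pin_knob","collar_mid","index_mark"]:
    r=place_of(q,p)
    if r: print(q,r[0]["score"]); obs.append((q,p,np.array(r[0]["point"]),1.))
x=fit(obs,v); print({k:x.round(4) for k,x in pts(x)[0].items()})
E
```

```text
4.6667 [ 0.5270839  -0.09745926  0.3053281 ]
pivot 0.68
housing 0.87
collar_mid 0.69
index_mark 0.6
pivot 4 [0.6 1.3]
housing 4 [0.7 0.1]
collar_mid 4 [-1.4 -0.6]
index_mark 4 [-1.8 -0.2]
pin_knob 4 [-0.2 -0.4]
pivot 9 [-1.1  1.5]
housing 9 [ 1.4 -0.9]
collar_mid 9 [-0.5 -2.9]
index_mark 9 [1.6 2. ]
[ 0.6254 -0.0824  0.2122 -0.0744]
{'stand': array([ 0.6254, -0.0824,  0.    ]), 'pivot': array([ 0.6254, -0.0824,  0.19  ]), 'housing': array([ 0.5495, -0.0987,  0.1978]), 'collar_mid': array([ 0.496 , -0.1102,  0.2033]), 'index_mark': array([ 0.5195, -0.1052,  0.2321]), 'pin_knob': array([ 0.6456, -0.1762,  0.24  ])}
```

View pics/w2.png

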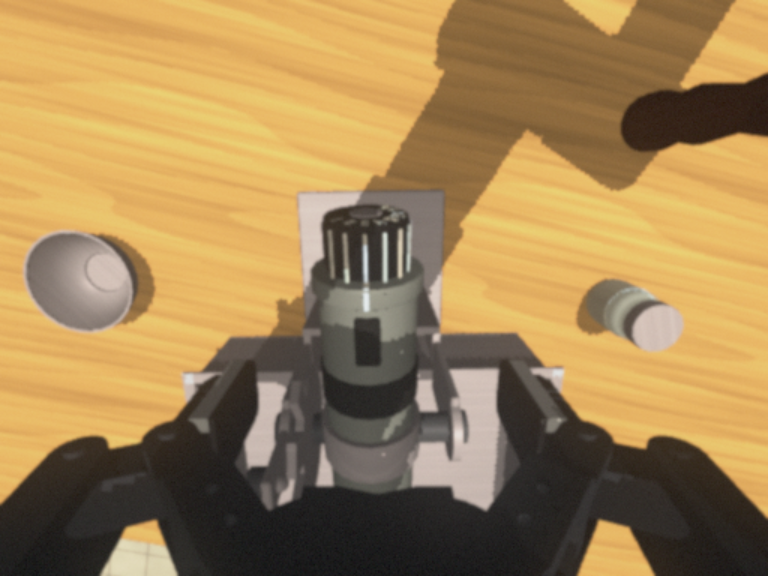

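```bash
python3 - <<'E'
from fit import *
w=np.load("w1.npy",allow_pickle=True).item(); p=np.load("w2.npy",allow_pickle=True).item(); p2=p
obs=[(q,w,np.array(a)) for q,a in [("pivot",(237.9,259.4)),("housing",(244.4,210.3)),("collar_mid",(251.9,170)),("index_mark",(249.6,196)),("pin_knob",(156.8,274.3))]]
v=np.load("v.npy")
r0={}
for q in ["pivot","housing","collar_mid","index_mark"]:
    r=place_of(q,get_image("wrist")); obs.append((q,p,np.array(r[0]["point"])))
E_=[]
for yaw,t in [(.243,0),(.243,None),(.23,0)]:
    V=lambda u:[u[0],u[1],yaw,u[2] if t is None else t]
    f=lambda u: np.concatenate([proj(p,pts(V(u))[0][q])-uv for q,p,uv in obs])
    r=least_squares(f,[.625,-.082,0][:3],loss="soft_l1",f_scale=2); print(yaw,t,r.x.round(4),r.cost.round(1)); 
    print(r.fun.round(1).reshape(-1,2).tolist() if t==0 else "")
    x=V(r.x)
    if t==0 and yaw==.243: np.save("v.npy",x); print({k:z.round(4) for k,z in pts(x)[0].items()}); print([delta(pts(x)[0]["collar_mid"],yaw+np.pi)])
    M=pts(x)[1]; o=np.array([x[0],x[1],0])
    print([ (proj(q,o+M@X)*1.5).round(0).tolist() for q in (w,p2) for X in [(-.147,-.07,.003),(-.147,.07,.003),(.012,-.1625,.1),(.012,.1625,.1)]])
E
```

```text
0.243 0 [ 0.6189 -0.0792  0.    ] 45.5
[[4.3, -2.0], [2.7, -1.7], [-0.6, -2.3], [-0.6, 0.2], [3.7, -1.9], [3.5, 6.3], [-2.6, 2.1], [-2.9, -1.2], [-0.4, 3.8]]
{'stand': array([ 0.6189, -0.0792,  0.    ]), 'pivot': array([ 0.6189, -0.0792,  0.19  ]), 'housing': array([ 0.5443, -0.0977,  0.2036]), 'collar_mid': array([ 0.4917, -0.1107,  0.2131]), 'index_mark': array([ 0.517 , -0.1045,  0.24  ]), 'pin_knob': array([ 0.642 , -0.1724,  0.24  ])}
[(array([38.6, -4. , 95.3]), -0.7)]
[[322.0, 199.0], [434.0, 210.0], [221.0, 342.0], [506.0, 367.0], [302.0, 187.0], [441.0, 185.0], [192.0, 376.0], [554.0, 372.0]]
0.243 None [ 0.621  -0.0788 -0.0466] 42.6

[[322.0, 200.0], [434.0, 211.0], [221.0, 343.0], [506.0, 368.0], [302.0, 189.0], [440.0, 188.0], [192.0, 378.0], [554.0, 374.0]]
0.23 0 [ 0.6192 -0.0805  0.    ] 40.8
[[3.3, -2.0], [2.5, -1.6], [-0.3, -2.2], [-0.5, 0.3], [2.6, -2.9], [2.2, 6.4], [-2.9, 2.2], [-2.4, -1.1], [-0.3, 3.9]]
[[323.0, 198.0], [434.0, 210.0], [219.0, 340.0], [505.0, 368.0], [303.0, 186.0], [441.0, 186.0], [190.0, 374.0], [552.0, 374.0]]
```

The second wrist picture shows the foot's near edge (298,192)-(443,190) and the rim level, so the tool's yaw matches the stand's within 0.01 rad. One collar line meets the index at (366,290). I'll grip the collar from above, which keeps the gripper body clear of the shoulder through the swing.

Emit:
apply_moves(deltas=[85,20,-3,20,-0.7,85,37,-5,45,-0.7,85,37,-5,70,-0.7,85,37,-5,88,-0.7,85,37,-5,91,-0.7,40,37,-5,91,-0.7,40,37,-5,91,-0.7,40,37,-5,91,-0.7,40,37,-5,91,-0.7,40,37,-5,91,-0.7,40,37,-5,91,-0.7,40,37,-5,91,-0.7], squeeze=40)

```text
clock: 6.37
position: [0.4944, -0.1111, 0.2183]
ee_rot: [0.001, -0.121, 0.993, -0.0]
contact_force: [0.1, 2.0, 3.8]
width: 0.0445
gripper_force: 44.7
```

```bash
python3 - <<'E'
from fit import *
s=get_state();print(s["clock"],s["position"],s["contact_force"],s["width"],s["gripper_force"],s["qpos"].round(2))
p=get_image("wrist")
cv2.imwrite("pics/w3.png",cv2.resize(p["frame"][:,:,::-1],None,fx=1.5,fy=1.5))
E
```

```text
6.3667 [ 0.49436404 -0.11111493  0.21825738] [0.1259817  2.04966627 3.78875372] 0.044497601383137436 44.749000668525696 [-0.36  0.19  1.7   0.    1.25 -2.17]
```

View pics/w3.png

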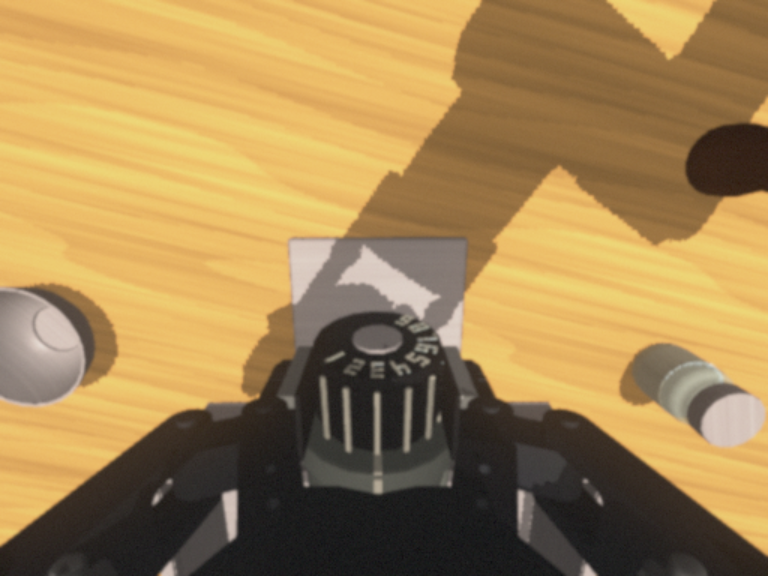

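The picture shows the collar squarely between the pads with figure 3 at the index (377,480), 1 and 2 to its left, 4 and 5 to its right. So five clicks remain. Next I swing it up along the arc.

Emit:
apply_moves(deltas=[40,-1.4,0,-6.9,0,40,-3.2,0,-13.7,0,40,-5.3,0,-20.5,0,40,-7.8,0,-27.1,0,40,-10.6,0,-33.5,0,40,-13.7,0,-39.8,0,40,-17.2,0,-45.9,0,40,-21,0,-51.9,0,40,-25.1,0,-57.6,0,40,-29.4,0,-63.1,0,40,-34.1,0,-68.4,0,40,-39,0,-73.4,0], squeeze=50)

```text
clock: 7.42
position: [0.5311, -0.1018, 0.2912]
ee_rot: [-0.001, -0.121, 0.993, 0.0]
contact_force: [0.1, -0.5, -11.2]
width: 0.0428
gripper_force: 51.5
```

Emit:
apply_moves(deltas=[40,0,0,0,0,40,0,0,0,0,40,0,0,0,0])

```text
clock: 7.67
position: [0.5324, -0.1015, 0.2921]
ee_rot: [0.002, -0.121, 0.993, -0.0]
contact_force: [1.3, 1.4, -0.3]
width: 0.0427
gripper_force: 52.8
```

```bash
python3 - <<'E'
from fit import *
s=get_state();print(s["clock"],s["position"],s["contact_force"],s["width"],s["gripper_force"],s["qpos"].round(2))
v=np.array([.6228,-.0782,.243,.628]); M=pts(v)[1]
print("stand frame tcp",(M.T@(s["position"]-[v[0],v[1],.19])).round(4))
for n in ["side","scene","wrist"]:
    p=get_image(n); np.save(n+"4.npy",p,allow_pickle=True)
    for t in (.56,.628,.69): print(n,t,{k:proj(p,x).round(1).tolist() for k,x in pts(v,t)[0].items() if k in("housing","collar_mid","index_mark","pivot")})
    for q in ("pivot","housing","collar_mid","index_mark","pin_knob"):
        r=place_of(q,p)[:1]; print(q,[(np.round(a["point"],1).tolist(),round(a["score"],2)) for a in r])
    a=p["frame"][:,:,::-1]
    if n=="side": a=cv2.resize(a[90:220,190:350],None,fx=4,fy=4,interpolation=cv2.INTER_CUBIC); cv2.imwrite("pics/side4.png",a)
E
```

```text
7.6667 [ 0.53243263 -0.10154344  0.29213198] [ 1.26646579  1.42717941 -0.34632682] 0.04267813134716334 52.833402156829834 [-0.32  0.2   1.5   0.    1.44 -2.13]
stand frame tcp [-0.0933 -0.0009  0.1021]
side 0.56 {'pivot': [251.9, 152.2], 'housing': [269.2, 142.8], 'collar_mid': [282.2, 135.7], 'index_mark': [270.8, 131.6]}
side 0.628 {'pivot': [251.9, 152.2], 'housing': [268.1, 141.7], 'collar_mid': [280.3, 133.8], 'index_mark': [268.6, 130.3]}
side 0.69 {'pivot': [251.9, 152.2], 'housing': [267.0, 140.7], 'collar_mid': [278.4, 132.0], 'index_mark': [266.6, 129.1]}
pivot [([249.1, 152.0], 0.81)]
housing [([282.3, 143.9], 0.34)]
collar_mid [([279.8, 135.8], 0.68)]
index_mark [([272.8, 132.3], 0.55)]
pin_knob [([258.2, 121.3], 0.47)]
scene 0.56 {'pivot': [205.6, 167.2], 'housing': [220.1, 146.7], 'collar_mid': [230.5, 131.9], 'index_mark': [220.8, 135.0]}
scene 0.628 {'pivot': [205.6, 167.2], 'housing': [219.1, 146.3], 'collar_mid': [228.8, 131.2], 'index_mark': [218.9, 135.0]}
scene 0.69 {'pivot': [205.6, 167.2], 'housing': [218.1, 146.1], 'collar_mid': [227.2, 130.7], 'index_mark': [217.1, 135.2]}
pivot [([205.3, 169.2], 0.9)]
housing [([219.0, 146.8], 0.73)]
collar_mid [([231.9, 131.7], 0.61)]
index_mark [([224.9, 135.1], 0.76)]
pin_knob [([190.0, 138.8], 0.59)]
wrist 0.56 {'pivot': [252.7, 290.3], 'housing': [253.2, 268.2], 'collar_mid': [253.8, 240.9], 'index_mark': [253.7, 306.7]}
wrist 0.628 {'pivot': [252.7, 290.3], 'housing': [253.2, 275.7], 'collar_mid': [253.9, 257.0], 'index_mark': [253.7, 321.9]}
wrist 0.69 {'pivot': [252.7, 290.3], 'housing': [253.2, 282.7], 'collar_mid': [253.9, 272.8], 'index_mark': [253.8, 335.8]}
pivot []
housing []
collar_mid [([253.8, 234.6], 0.8)]
index_mark [([253.5, 300.0], 0.56)]
pin_knob []
```

View pics/side4.png

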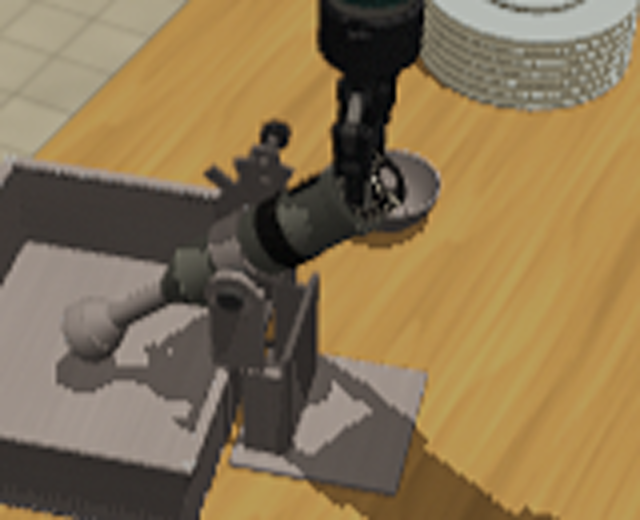

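The crop shows the shaft dipped into the pan (ball at (90,328)) and the collar gripped at (380,190). The axis looks shallower than planned. Any points on the axis project to one line, so I'll use that to measure the tilt.

```bash
python3 - <<'E'
from fit import *
D=np.load("side4.npy",allow_pickle=True).item(); S=np.load("scene4.npy",allow_pickle=True).item()
cv2.imwrite("pics/scene4.png",cv2.resize(S["frame"][100:230,130:290,::-1],None,fx=4,fy=4,interpolation=cv2.INTER_CUBIC))
def ang(p,v,t):
    P=pts(v,t)[0]; d=proj(p,P["collar_mid"])-proj(p,P["pivot"]); return round(float(np.degrees(np.arctan2(-d[1],d[0]))),1)
for yaw in (.22,.243,.26):
    v=[.6228,-.0782,yaw,0]; print(yaw,"side",[(t,ang(D,v,t)) for t in (-.1,-.05,0,.5,.55,.6,.65)],"scene",[(t,ang(S,v,t)) for t in (-.1,-.05,0,.5,.55,.6,.65)])
E
```

```text
0.22 side [(-0.1, -7.2), (-0.05, -4.9), (0, -2.7), (0.5, 24.1), (0.55, 27.3), (0.6, 30.6), (0.65, 34.0)] scene [(-0.1, 31.5), (-0.05, 33.3), (0, 35.0), (0.5, 51.9), (0.55, 53.6), (0.6, 55.4), (0.65, 57.2)]
0.243 side [(-0.1, -6.3), (-0.05, -4.0), (0, -1.8), (0.5, 24.7), (0.55, 27.9), (0.6, 31.1), (0.65, 34.5)] scene [(-0.1, 32.6), (-0.05, 34.3), (0, 36.1), (0.5, 52.7), (0.55, 54.4), (0.6, 56.2), (0.65, 57.9)]
0.26 side [(-0.1, -5.6), (-0.05, -3.4), (0, -1.1), (0.5, 25.2), (0.55, 28.3), (0.6, 31.5), (0.65, 34.8)] scene [(-0.1, 33.4), (-0.05, 35.2), (0, 36.9), (0.5, 53.4), (0.55, 55.0), (0.6, 56.8), (0.65, 58.5)]
```

View pics/scene4.png

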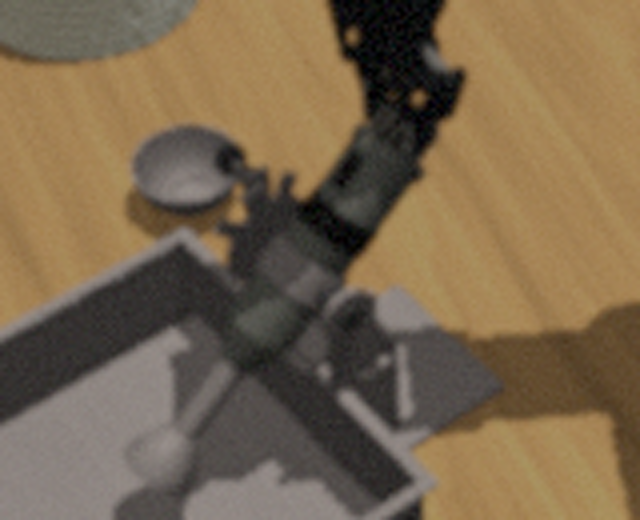

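In the scene crop the axis runs from the ball (160,458) to the collar (395,130), about 54°. Both fixed views and the wrist view give a tilt of about 0.54, and the start was about -0.045. I'll lift a bit more.

Emit:
apply_moves(deltas=[40,-3.5,0,-3.6,0,40,-7,0,-7.2,0,40,-7,0,-7.2,0,40,-7,0,-7.2,0])

```text
clock: 8.9
position: [0.5372, -0.1002, 0.2967]
ee_rot: [-0.002, -0.122, 0.993, 0.0]
contact_force: [-2.3, -1.0, -7.0]
width: 0.0424
gripper_force: 51.5
```

Emit:
apply_moves(deltas=[85,0,0,0,0,85,0,0,0,0,85,0,0,0,0,85,0,0,0,0,85,0,0,0,0,85,10,0,-30,0,85,10,0,-65,0,85,10,0,-90,0,85,10,0,-90,0])

```text
clock: 9.65
position: [0.5306, -0.1033, 0.3943]
ee_rot: [0.006, -0.121, 0.993, -0.003]
contact_force: [1.5, 0.1, 0.3]
width: 0.085
gripper_force: 0.0
```

```bash
python3 - <<'E'
from fit import *
s=get_state();print(s["clock"],s["position"],s["contact_force"],s["width"])
obs=[];A=[]
for n in ["side","scene","wrist"]:
    p=get_image(n); np.save(n+"5.npy",p,allow_pickle=True)
    a=p["frame"][:,:,::-1]
    if n!="wrist":
        c=a[90:220,190:320] if n=="side" else a[100:230,130:260]
        A.append(cv2.resize(c,(390,390),interpolation=cv2.INTER_CUBIC))
    for q in ("pivot","housing","collar_mid","index_mark","pin_knob"):
        r=place_of(q,p)[:1]
        if r: print(n,q,np.round(r[0]["point"],1),round(r[0]["score"],2)); obs.append((q,p,np.array(r[0]["point"]),1. if n=="wrist" else 2.))
cv2.imwrite("pics/m5.png",np.hstack(A))
fit(obs,[.6228,-.0782,.243,.6])
for t in (.56,.6,.628,.66): print(t,[proj(p,pts([.6228,-.0782,.243,0],t)[0][q]).round(1).tolist() for q in ("pivot","housing","collar_mid","index_mark","pin_knob")])
E
```

```text
9.65 [ 0.53056333 -0.10325597  0.39434147] [1.49981963 0.05661736 0.28283617] 0.08498962025446688
side pivot [251.4 148.6] 0.68
side housing [269.4 140.6] 0.82
side collar_mid [280.7 138.2] 0.56
side index_mark [268.2 129.7] 0.88
side pin_knob [259.7 122.6] 0.59
scene pivot [200.4 167.3] 0.94
scene housing [222.  145.2] 0.98
scene collar_mid [230.4 131.5] 0.63
scene index_mark [223.6 131.3] 0.85
scene pin_knob [188.6 141.6] 0.64
wrist pivot [251.5 244.5] 0.85
wrist housing [383.1 188.6] 0.67
wrist collar_mid [252.  198.1] 0.63
wrist index_mark [250.9 237.9] 0.72
wrist pin_knob [165.8 268.8] 0.8
pivot 18 [0.7 3.5]
housing 18 [-0.3  1.6]
collar_mid 18 [ 1.1 -3.4]
index_mark 18 [2.1 1.3]
pin_knob 18 [-0.6 -0.4]
pivot 19 [ 5.2 -0.3]
housing 19 [-2.3  1.1]
collar_mid 19 [-0.5 -0.1]
index_mark 19 [-3.5  3.4]
pin_knob 19 [-2.4 -3.6]
pivot 20 [0.2 0.8]
housing 20 [-131.4   32.8]
collar_mid 20 [-0.3 -1.4]
index_mark 20 [0.8 0.2]
pin_knob 20 [ 1.5 -2.4]
[ 0.6224 -0.0791  0.2454  0.5845]
0.56 [[252.2, 245.7], [252.5, 220.3], [252.7, 194.1], [252.7, 235.5], [168.0, 266.7]]
0.6 [[252.2, 245.7], [252.5, 223.0], [252.8, 199.4], [252.7, 240.7], [168.0, 266.7]]
0.628 [[252.2, 245.7], [252.5, 224.9], [252.8, 203.2], [252.7, 244.4], [168.0, 266.7]]
0.66 [[252.2, 245.7], [252.5, 227.2], [252.8, 207.6], [252.7, 248.6], [168.0, 266.7]]
```

View pics/m5.png

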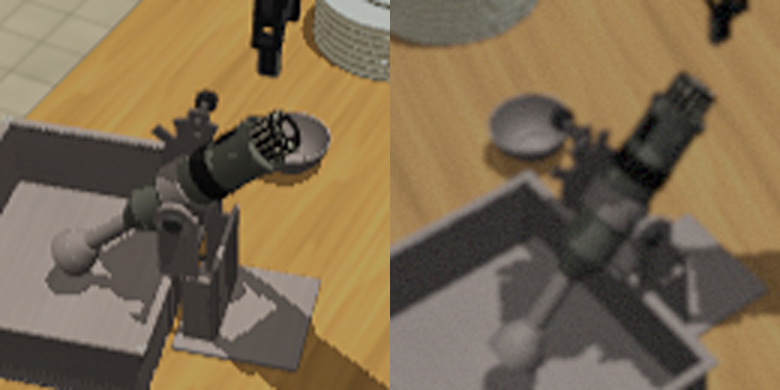

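The pair shows the mixer free and held by its hinge, the ball at (72,250) and the collar face at (280,130) in the side view. All views agree on a tilt of about 0.585, so I regrip and lift about 0.04 rad more.

Emit:
apply_moves(deltas=[85,-5,0,35,0,85,-10,0,70,0,85,-10,0,90,0,85,-10,0,90,0,40,-10,0,90,0,40,-10,0,90,0,40,-10,0,90,0,40,-10,0,90,0,40,-10,0,90,0,40,-10,0,90,0,40,-10,0,90,0])

```text
clock: 11.47
position: [0.5385, -0.1, 0.3002]
ee_rot: [0.001, -0.121, 0.993, -0.0]
contact_force: [-0.7, 0.8, 4.9]
width: 0.0407
gripper_force: 41.0
```

Emit:
apply_moves(deltas=[40,-3,0,-3,0,40,-5.5,0,-5.3,0,40,-5.5,0,-5.3,0,40,-5.5,0,-5.3,0,85,-5.5,0,-5.3,0,85,-5.5,0,-5.3,0,85,-5.5,0,-5.3,0,85,-5.5,0,-5.3,0,85,-5.5,0,-5.3,0,85,5,0,-40,0,85,5,0,-80,0,85,5,0,-95,0])

```text
clock: 12.47
position: [0.5344, -0.1018, 0.398]
ee_rot: [0.004, -0.121, 0.993, -0.002]
contact_force: [1.1, -0.9, 0.8]
width: 0.0851
gripper_force: 0.0
```

```bash
cat > look.py <<'E'
from fit import *
import sys
s=get_state();print(s["clock"],s["position"],s["contact_force"],s["width"])
obs=[]
for n in ["side","scene","wrist"]:
    p=get_image(n); np.save(n+"5.npy",p,allow_pickle=True)
    for q in ("pivot","housing","collar_mid","index_mark","pin_knob"):
        r=place_of(q,p)[:1]
        if r: obs.append((q,p,np.array(r[0]["point"]),1. if n=="wrist" else 2.))
v=fit(obs,[.6228,-.0782,.243,.6]); 
for t in (.585,.628): print(t,[proj(p,pts([.6228,-.0782,.243,0],t)[0][q]).round(1).tolist() for q in ("pivot","housing","collar_mid","index_mark","pin_knob")],[o[2].round(1).tolist() for o in obs[10:]])
k=pts([.6228,-.0782,.243,.62])[0]["pin_knob"]; print(k, delta(k,.243+np.pi))
E
python3 look.py
```

```text
12.4667 [ 0.5344335  -0.10179389  0.39804036] [ 1.05000105 -0.93488125  0.81585838] 0.08506181750965934
pivot 21 [ 2.8 -1.2]
collar_mid 21 [-1.2 -5.6]
index_mark 21 [-1.9  1. ]
pin_knob 21 [ 0.6 -0.8]
pivot 22 [ 2.1 -1.6]
housing 22 [-0.5  0.7]
collar_mid 22 [-1.8 -0.5]
index_mark 22 [-2.2  1.3]
pin_knob 22 [ 1.1 -4.4]
pivot 23 [-1.1  1.6]
collar_mid 23 [-0.7 -0.6]
index_mark 23 [0.6 0.1]
pin_knob 23 [ 2.4 -0.6]
[ 0.6219 -0.0804  0.2242  0.6379]
0.585 [[252.1, 240.7], [252.4, 216.1], [252.7, 190.6], [252.6, 231.6], [168.7, 260.7]] [[253.1, 196.7], [251.0, 236.9], [164.3, 258.8]]
0.628 [[252.1, 240.7], [252.4, 219.0], [252.7, 196.2], [252.6, 237.1], [168.7, 260.7]] [[253.1, 196.7], [251.0, 236.9], [164.3, 258.8]]
[ 0.64589909 -0.17137957  0.24      ] (array([-92.4, -95. , 152.9]), 0.0)
```

The tilt is now about 0.63, at the working notch. Next I go with closed fingers to the knob's outer side.

Emit:
apply_moves(deltas=[0,-18,-25,0,0,0,-36,-52,0,0,0,-55,-78,0,0,0,-75,-105,0,0,0,-92,-130,0,0,0,-92,-130,25,0,0,-92,-130,55,0,0,-92,-130,90,0,0,-92,-130,120,0,0,-92,-130,140,0,0,-92,-130,144,0,0,-92,-130,144,0])

```text
clock: 14.37
position: [0.6533, -0.2052, 0.2472]
ee_rot: [-0.002, -0.121, 0.993, 0.001]
contact_force: [0.5, -0.2, 0.1]
width: 0.0001
gripper_force: 0.0
```

```bash
python3 - <<'E'
from fit import *
s=get_state();print(s["clock"],s["position"],s["contact_force"],s["width"],s["qpos"].round(2))
p=get_image("wrist"); cv2.imwrite("pics/w6.png",cv2.resize(p["frame"][:,:,::-1],None,fx=1.5,fy=1.5))
r=place_of("pin_knob",p)[:1]; print(r,proj(p,[.6459,-.1714,.24]))
E
```

```text
14.3667 [ 0.65327604 -0.20517665  0.24715814] [ 0.49529359 -0.18271883  0.11541372] 0.0001241741261286683 [-0.41  0.45  1.24 -0.    1.45 -2.22]
[{'point': [307.5, 252.0], 'score': 0.8}] [315.38594154 253.27651702]
```

View pics/w6.png

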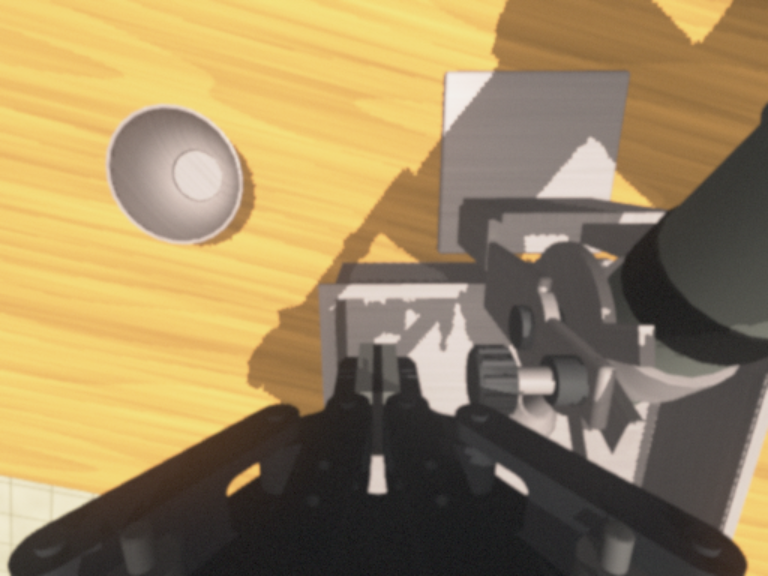

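The view shows the knob's face at (470,378), its stem bare (pulled out), and the closed fingertips level with it at (378,365). I raise 5 mm so only the tips touch, then push along +y.

Emit:
apply_moves(deltas=[0,0,3,-5,0,0,0,6,-5,0,0,0,9,-5,0,0,0,12,-5,0,0,0,14,-5,0,0,0,16,-5,0,0,0,18,-5,0,0,0,20,-5,0,0,0,22,-5,0])

```text
clock: 15.22
position: [0.6487, -0.1845, 0.2539]
ee_rot: [0.0, -0.121, 0.993, -0.001]
contact_force: [0.2, -4.0, -0.8]
width: 0.0001
gripper_force: 1.3
```

Emit:
apply_moves(deltas=[0,0,2,0,0,0,0,4,0,0,0,0,5,0,0,0,0,6,0,0])

```text
clock: 15.55
position: [0.6472, -0.1785, 0.2538]
ee_rot: [0.0, -0.121, 0.993, -0.0]
contact_force: [-0.2, -2.2, -0.2]
width: -0.0001
gripper_force: 1.3
```

Emit:
apply_moves(deltas=[0,0,1,0,0,0,0,2,0,0,0,0,3,0,0,0,0,3,0,0])

```text
clock: 15.88
position: [0.6463, -0.1751, 0.2538]
ee_rot: [-0.0, -0.121, 0.993, 0.0]
contact_force: [0.5, -2.2, -0.3]
width: 0.0001
gripper_force: 1.0
```

Emit:
apply_moves(deltas=[0,0,1,0,0,0,0,2,0,0,0,0,3,0,0,0,0,3,0,0])

```text
clock: 16.22
position: [0.646, -0.1734, 0.2539]
ee_rot: [0.0, -0.121, 0.993, -0.001]
contact_force: [0.7, -4.7, -1.5]
width: 0.0004
gripper_force: 2.5
```

Emit:
apply_moves(deltas=[0,0,1,0,0,0,0,2,0,0,0,0,3,0,0,0,0,3,0,0])

```text
clock: 16.55
position: [0.6459, -0.1732, 0.2541]
ee_rot: [0.001, -0.121, 0.993, -0.004]
contact_force: [2.1, -10.1, -2.0]
width: -0.0001
gripper_force: 5.2
```

```bash
python3 - <<'E'
from fit import *
s=get_state();print(s["clock"],s["position"],s["contact_force"])
p=get_image("wrist"); cv2.imwrite("pics/w7.png",cv2.resize(p["frame"][:,:,::-1],None,fx=1.5,fy=1.5))
E
```

```text
16.55 [ 0.6459046  -0.17319772  0.25410899] [  2.07993034 -10.05015793  -1.95026223]
```

View pics/w7.png

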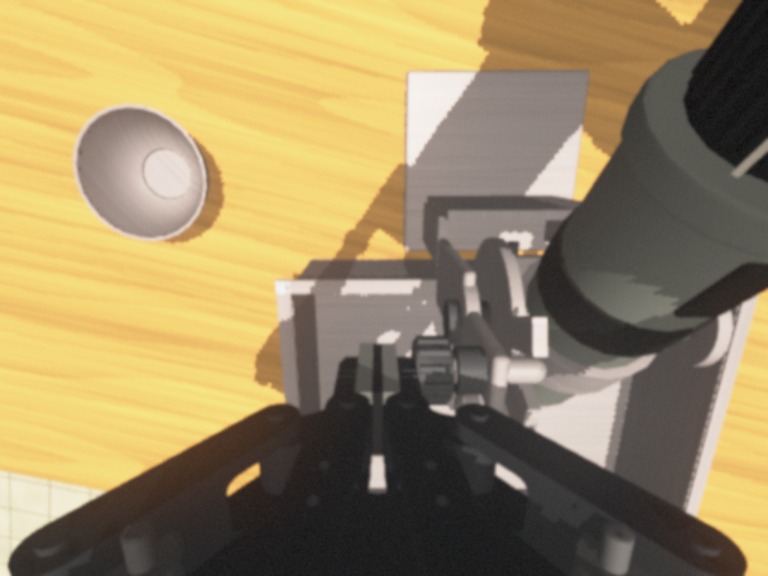

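The knob now sits against its bushing at (458,365) with no stem showing, and the pin tip comes through at (520,370). I push firmly once more to confirm the stop.

Emit:
apply_moves(deltas=[0,0,2,0,0,0,0,4,0,0,0,0,6,0,0,0,0,8,0,0,0,0,8,0,0])

```text
clock: 17.02
position: [0.6457, -0.1726, 0.2546]
ee_rot: [0.002, -0.12, 0.993, -0.011]
contact_force: [5.4, -24.2, -5.1]
width: -0.0003
gripper_force: 12.4
```

The force rose to 24 N with only 0.6 mm more travel, so the pin is fully home. I back off, rise and go to the collar.

Emit:
apply_moves(deltas=[0,0,-15,0,0,0,0,-30,0,0,0,0,-40,-30,0,30,0,-40,-65,0,62,10,-35,-100,0,62,30,-20,-120,0,62,50,0,-120,0,62,75,30,-120,0,62,95,50,-120,0,62,100,70,-120,0,62,100,75,-120,0,62,100,75,-120,0])

```text
clock: 18.02
position: [0.5275, -0.1112, 0.3748]
ee_rot: [0.001, -0.122, 0.992, 0.001]
contact_force: [0.1, 0.7, 0.1]
width: 0.0619
gripper_force: 0.0
```

```bash
sed -i '$d' look.py; cat >> look.py <<'E'
x=[.6228,-.0782,.243,.628]; P,M,a=pts(x); c=P["collar_mid"]+.008*a
print(c, s["width"], delta(c,.243+np.pi,s))
E
python3 look.py
```

```text
18.0167 [ 0.52749584 -0.11121977  0.37475561] [0.10223526 0.73224754 0.12953542] 0.06193546091298167
pivot 26 [2.9 2.6]
housing 26 [2.3 2.2]
collar_mid 26 [ 0.6 -2.5]
index_mark 26 [-3.7  1.4]
pin_knob 26 [-1.7 -0.2]
pivot 27 [ 6.5 -0.2]
housing 27 [-1.9 -3.4]
collar_mid 27 [-1.3 -4.9]
index_mark 27 [-2.   1.1]
pin_knob 27 [-3.3 -2. ]
pivot 28 [-0.  32.9]
collar_mid 28 [-1.3  0.7]
index_mark 28 [ 3.8 -1.4]
pin_knob 28 [-0.1 -1.1]
[ 0.6109 -0.0743  0.3443  0.695 ]
0.585 [[260.4, 252.8], [262.7, 229.9], [265.0, 205.6], [264.9, 249.1], [174.0, 275.8]] [[265.8, 212.4], [264.4, 209.6], [263.4, 254.9], [180.6, 276.2]]
0.628 [[260.4, 252.8], [262.7, 233.0], [265.2, 211.8], [264.9, 255.0], [174.0, 275.8]] [[265.8, 212.4], [264.4, 209.6], [263.4, 254.9], [180.6, 276.2]]
[ 0.52772537 -0.10176888  0.29142151] 0.06193546091298167 (array([-2.4,  9. , 83.3]), 0.1)
```

Emit:
apply_moves(deltas=[62,6,9,30,0,62,6,9,60,0,62,6,9,85,0,62,6,9,91.5,0,62,6,9,91.5,0,62,6,4,91.5,0,62,6,0,91.5,0,62,6,-4,91.5,0,62,6,-8,91.5,0,62,6,-10,91.5,0,62,6,-10,91.5,0], squeeze=80)

```text
clock: 19.83
position: [0.5222, -0.1133, 0.283]
ee_rot: [-0.001, -0.122, 0.992, 0.012]
contact_force: [-4.9, 26.5, 1.7]
width: 0.0621
gripper_force: 13.5
```

Emit:
apply_moves(deltas=[62,-3,0,-2.9,0,62,-6,0,-5.8,0,62,-9,0,-8.7,0,62,-12,0,-11.6,0,62,-15,0,-14.5,0,62,-18.5,0,-18,0,62,-18.5,0,-18,0])

```text
clock: 20.42
position: [0.5346, -0.1104, 0.2965]
ee_rot: [-0.01, -0.123, 0.992, 0.012]
contact_force: [-12.8, 20.5, -10.8]
width: 0.0619
gripper_force: 11.4
```

```bash
python3 - <<'E'
from fit import *
s=get_state();print(s["clock"],s["position"],s["contact_force"])
p=get_image("wrist"); cv2.imwrite("pics/w8.png",cv2.resize(p["frame"][150:384,130:390,::-1],None,fx=2.2,fy=2.2,interpolation=cv2.INTER_CUBIC))
E
```

```text
20.4167 [ 0.53456177 -0.1103812   0.29652519] [-12.7996514   20.45277216 -10.77201472]
```

View pics/w8.png

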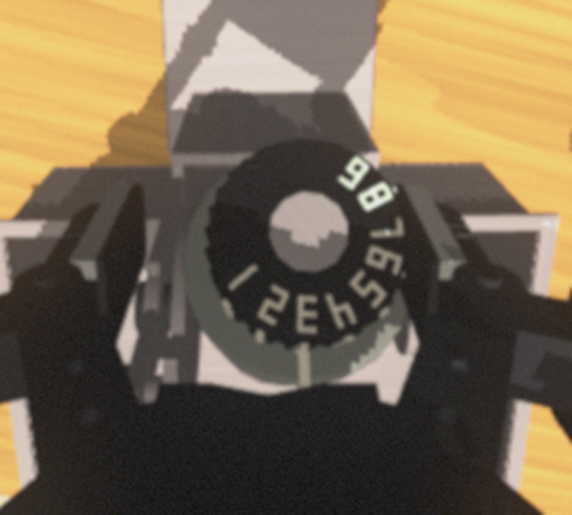

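The crop shows figure 3 still at the index (305,365), with the right pad beside the collar at (415,230), so the pad slid without turning it. That was my eleventh picture, one over the limit of 10. I'll view no more and read the collar by code from here. Next I check where the contact force acts.

```bash
python3 - <<'E'
from fit import *
s=get_state(); v=[.6228,-.0782,.243,.628]; P,M,a=pts(v)
F=M.T@s["contact_force"]; T=M.T@s["moment"]; print("F stand",F.round(1),"T",T.round(3))
t0=(M.T@(s["position"]-P["collar_mid"]))*1000; print("tcp rel collar (stand mm)",t0.round(1))
# line of action r: r x F = T (about TCP), closest point + k*Fhat
f=F/np.linalg.norm(F); r0=np.cross(F,T)/np.dot(F,F)*1000; par=T@f; print("r0",r0.round(1),"dir",f.round(2),"residual torque",par.round(3))
# point where line hits pad plane y=+31
k=(31-r0[1])/f[1]; print("hit pad at rel TCP",(r0+k*f).round(1))
E
```

```text
F stand [ -8.4  23.8 -11. ] T [3.261 1.285 0.216]
tcp rel collar (stand mm) [ -1.  -10.   10.9]
r0 [  25.4  -44.7 -116.8] dir [-0.31  0.87 -0.4 ] residual torque 0.03
hit pad at rel TCP [  -1.4   31.  -151.6]
```

```bash
cat > ang.py <<'E'
from fit import *
v=[.6228,-.0782,.243,.628]
def unwrap(p,dx=(0,0)):
    P,M,a=pts(v); L=1.396-.628; u=M@[np.cos(L),0,np.sin(L)]; w=M@[0,1.,0]
    c=P["pivot"]+.148*a
    ph=np.radians(np.arange(-180,180,2)); rr=np.linspace(.011,.021,8)
    g=cv2.GaussianBlur(cv2.cvtColor(p["frame"],cv2.COLOR_RGB2GRAY).astype(np.float32),(0,0),.7)
    m=np.array([[proj(p,c+r*(np.cos(f)*u+np.sin(f)*w)) for f in ph] for r in rr],np.float32)+np.float32(dx)
    U=cv2.remap(g,m[...,0].copy(),m[...,1].copy(),cv2.INTER_LINEAR)
    return (U-cv2.blur(U,(25,1)))
def turn(p,ref,n0=3):
    best=(-9,)
    for dx in range(-6,7,1):
        for dy in range(-6,7,1):
            U=unwrap(p,(dx,dy)) if 0 else None
    return best
E
python3 - <<'E'
from ang import *
import itertools
p=get_image("wrist"); np.save("ref.npy",p,allow_pickle=True)
c=pts(v)[0]["pivot"]+.148*pts(v)[2]; print("face centre pred",proj(p,c)," seen",130+308/2.2,150+231/2.2)
dx=np.array([130+308/2.2,150+231/2.2])-proj(p,c); U=unwrap(p,dx); np.save("refU.npy",U)
m=U.max(0); print([(int(a),int(x)) for a,x in zip(range(-180,180,6),m[::3])])
E
```

```text
face centre pred [271.68132628 241.86070614]  seen 270.0 255.0
[(-180, 2), (-174, 2), (-168, 2), (-162, 1), (-156, 0), (-150, 0), (-144, 0), (-138, 1), (-132, 1), (-126, 3), (-120, 3), (-114, 4), (-108, 0), (-102, -1), (-96, 0), (-90, 0), (-84, 0), (-78, 1), (-72, 0), (-66, 1), (-60, 32), (-54, 45), (-48, 0), (-42, 0), (-36, 0), (-30, 51), (-24, 46), (-18, 0), (-12, 19), (-6, 34), (0, 30), (6, 0), (12, 29), (18, 35), (24, 54), (30, 0), (36, 30), (42, 37), (48, 64), (54, 0), (60, 7), (66, 32), (72, 49), (78, 0), (84, -1), (90, 41), (96, 4), (102, 3), (108, 2), (114, 98), (120, 76), (126, 12), (132, 1), (138, 83), (144, 82), (150, 5), (156, 1), (162, 2), (168, 0), (174, 0)]
```

Emit:
apply_moves(deltas=[62,1,10,1,0,62,1,20,1,0,62,1.5,27,1.5,0,62,1.5,35,1.5,0,62,1.5,42,1.5,0,62,1.5,46,1.5,0,62,1.5,46,1.5,0], squeeze=120)

```text
clock: 21.1
position: [0.5352, -0.0904, 0.3008]
ee_rot: [0.004, -0.12, 0.993, -0.017]
contact_force: [8.5, -34.2, -8.2]
width: 0.0621
gripper_force: 17.2
```

Emit:
apply_moves(deltas=[62,4,3,3.9,0,62,8,5,7.7,0,62,12,5,11.6,0,62,16,5,15.5,0,62,20,5,19.3,0,62,24,5,23,0,62,24,5,23,0])

```text
clock: 21.68
position: [0.5217, -0.0942, 0.2874]
ee_rot: [0.02, -0.121, 0.992, -0.023]
contact_force: [18.8, -33.3, 14.5]
width: 0.0622
gripper_force: 19.2
```

```bash
cat >> ang.py <<'E'
def show(full=True):
    s=get_state(); M=pts(v)[1]; print(round(s["clock"],2),"F stand",(M.T@s["contact_force"]).round(1),"tcp rel collar mm",((M.T@(s["position"]-pts(v)[0]["collar_mid"]))*1000).round(1),"y-moment",s["moment"].round(2))
    p=get_image("wrist"); g=cv2.GaussianBlur(cv2.cvtColor(p["frame"],cv2.COLOR_RGB2GRAY),(0,0),1)
    c0=proj(p,pts(v)[0]["pivot"]+.148*pts(v)[2]); R0=np.load("refU.npy"); best=(-9,)
    for dx in range(-14,15,2):
        for dy in range(-6,22,2):
            U=unwrap(p,(dx,dy))
            F=np.fft.ifft(np.fft.fft(U,axis=1)*np.conj(np.fft.fft(R0,axis=1)),axis=1).real.sum(0)/(np.linalg.norm(U)*np.linalg.norm(R0)+1e-9)
            k=int(F.argmax()); 
            if F[k]>best[0]: best=(F[k],k,dx,dy,U.max(0))
    k=best[1]*2; k=k-360 if k>180 else k
    print("corr",round(float(best[0]),2),"shift deg",k,"figure at index",round(3-k/24,2),"off",best[2:4])
    return best
E
python3 -c "
from ang import *
b=show(); print([(a,int(x)) for a,x in zip(range(-180,180,6),b[4][::3])])"
```

```text
21.68 F stand [ 10.2 -36.8  14.5] tcp rel collar mm [-9.6  8.8  1.7] y-moment [-5.83 -3.18  0.34]
corr 0.29 shift deg 168 figure at index -4.0 off (6, -6)
[(-180, 1), (-174, 1), (-168, 3), (-162, 7), (-156, 11), (-150, 8), (-144, 10), (-138, 9), (-132, 11), (-126, 13), (-120, 16), (-114, 14), (-108, 19), (-102, 18), (-96, 17), (-90, -2), (-84, 55), (-78, 64), (-72, 2), (-66, 13), (-60, 38), (-54, 58), (-48, 58), (-42, 47), (-36, 47), (-30, 43), (-24, 56), (-18, 50), (-12, 55), (-6, 34), (0, 19), (6, 46), (12, 25), (18, 70), (24, 19), (30, 0), (36, -1), (42, 39), (48, 66), (54, 42), (60, 51), (66, 8), (72, 32), (78, 49), (84, 43), (90, 48), (96, 41), (102, 38), (108, 36), (114, 55), (120, 25), (126, -12), (132, 37), (138, 78), (144, 84), (150, 49), (156, 69), (162, 90), (168, 46), (174, 25)]
```

```bash
cat > ang.py <<'E'
from fit import *
v=[.6228,-.0782,.243,.628]; PP,MM,aa=pts(v); L=1.396-.628; uu=MM@[np.cos(L),0,np.sin(L)]; ww=MM@[0,1.,0]; cc=PP["pivot"]+.148*aa
ph=np.radians(np.arange(-180,180,2)); rr=np.linspace(.003,.021,13)
def unwrap(p,offs):
    g=cv2.GaussianBlur(cv2.cvtColor(p["frame"],cv2.COLOR_RGB2GRAY).astype(np.float32),(0,0),.7)
    m=np.array([[proj(p,cc+r*(np.cos(f)*uu+np.sin(f)*ww)) for f in ph] for r in rr],np.float32)
    for o in offs:
        q=m+np.float32(o); U=cv2.remap(g,q[...,0].copy(),q[...,1].copy(),cv2.INTER_LINEAR); yield o,U-U.mean()
ref=np.load("ref.npy",allow_pickle=True).item(); R0=next(unwrap(ref,[(-1.7,13.1)]))[1]
def show(p=None):
    s=get_state(); print(round(s["clock"],2),"F stand",(MM.T@s["contact_force"]).round(1),"tcp rel collar mm",((MM.T@(s["position"]-PP["collar_mid"]))*1000).round(1),"h-qpos",s["qpos"].round(2))
    p=p or get_image("wrist"); np.save("last.npy",p,allow_pickle=True); res=[]
    fr=np.conj(np.fft.fft(R0,axis=1))
    def sc(o,U):
        F=np.fft.ifft(np.fft.fft(U,axis=1)*fr,axis=1).real.sum(0)/np.linalg.norm(U)/np.linalg.norm(R0); k=int(F.argmax()); return (round(float(F[k]),3),k,o)
    b=max(sc(o,U) for o,U in unwrap(p,[(x,y) for x in range(-40,41,3) for y in range(-40,41,3)]))
    b=max(sc(o,U) for o,U in unwrap(p,[(b[2][0]+x,b[2][1]+y) for x in range(-3,4) for y in range(-3,4)]))
    k=b[1]*2; k=k-360 if k>180 else k
    print("corr",b[0],"off",b[2],"shift",k,"FIGURE",round(3-k/24,2))
E
python3 -c "
from ang import *
show(ref); show()"
```

```text
21.73 F stand [ 10.1 -37.   15.5] tcp rel collar mm [-9.6  8.8  1.7] h-qpos [-0.29  0.16  1.56 -0.03  1.36 -2.1 ]
corr 0.998 off (-2, 13) shift 0 FIGURE 3.0
21.73 F stand [ 10.1 -37.   15.5] tcp rel collar mm [-9.6  8.8  1.7] h-qpos [-0.29  0.16  1.56 -0.03  1.36 -2.1 ]
corr 0.748 off (-2, -16) shift 2 FIGURE 2.92
```

```bash
python3 -c "
from ang import *
s=get_state(); F=MM.T@s['contact_force']; T=MM.T@s['moment']; t0=MM.T@(s['position']-PP['collar_mid'])*1000
f=F/np.linalg.norm(F); r0=np.cross(F,T)/(F@F)*1000; k=(-31-r0[1])/f[1]; print(F.round(1),T.round(2),'hit rel TCP',(r0+k*f).round(1),'res',round(T@f,3),'tcp',t0.round(1),s['effort'].round(1))
M=rot(s['ee_rot']); print('tool axes in stand',(MM.T@M).round(3))
p=np.load('last.npy',allow_pickle=True).item(); print('cam vs tcp',(M.T@(np.array(p['position'])-s['position'])).round(4), (ref['position']))
"
```

```text
[ 10.3 -37.6  14.9] [-6.44 -1.7   0.31] hit rel TCP [   0.7  -31.  -159.2] res 0.064 tcp [-9.5  8.8  1.7] [ 15.4 -31.4  -5.4   9.7   9.9   0.4]
tool axes in stand [[-0.999  0.002  0.033]
 [-0.     0.999 -0.05 ]
 [-0.033 -0.05  -0.998]]
cam vs tcp [ 0.0745 -0.0004 -0.1259] [ 0.46519427 -0.13158386  0.42363829]
```

The force acts through the collar, but one pad's friction isn't leaving the click. I'll grip the collar with both pads at high force and twist about the tool's z. The downward part of that twist turns the collar, about one click per cycle.

Emit:
apply_moves(deltas=[62,0,-20,0,0,62,-8,-32,-8,0,62,-15.4,-32,-14.7,-6,62,-15.4,-32,-14.7,-12,62,-15.4,-32,-14.7,-18,62,-15.4,-32,-14.7,-18,30,-15.4,-32,-14.7,-18,30,-15.4,-32,-14.7,-18,30,-15.4,-32,-14.7,-18,30,-15.4,-32,-14.7,-18,30,-15.4,-32,-14.7,-18], squeeze=110)

```text
clock: 22.7
position: [0.5278, -0.1028, 0.2927]
ee_rot: [0.001, -0.274, 0.962, 0.0]
contact_force: [-3.3, 2.9, 11.1]
width: 0.0443
gripper_force: 108.8
```

Emit:
apply_moves(deltas=[30,0,0,0,5,30,0,0,0,10,30,0,0,0,15,30,0,0,0,20,30,0,0,0,25,30,0,0,0,30,30,0,0,0,36,30,0,0,0,36])

```text
clock: 23.37
position: [0.524, -0.1015, 0.2948]
ee_rot: [-0.003, 0.035, 0.999, 0.001]
contact_force: [-12.3, -0.1, 22.2]
width: 0.0427
gripper_force: 124.6
```

```bash
python3 -c "
from ang import *
show(); print(get_state()['moment'],get_state()['ee_rot'])"
```

```text
23.37 F stand [-12.    2.8  22.2] tcp rel collar mm [-9.1  1.2  9.2] h-qpos [-0.32  0.19  1.5   0.    1.45 -1.82]
corr 0.865 off (-6, -11) shift -16 FIGURE 3.67
[2.61734995 2.34508271 2.47681606] [-0.00261551  0.0335366   0.99943302  0.00144729]
```

The twist works: the collar is at 3.67 and will settle at 4. I release, turn back and repeat, reading the figure each time.

Emit:
apply_moves(deltas=[62,0,0,0,0,62,0,0,0,0,62,0,0,0,-7,62,0,0,0,-14,62,0,0,0,-21,62,0,0,0,-28,62,0,0,0,-35,62,0,0,0,-38,30,0,0,0,-38,30,0,0,0,-38,30,0,0,0,-38,30,0,0,0,-38])

```text
clock: 24.42
position: [0.5274, -0.1031, 0.2923]
ee_rot: [0.0, -0.29, 0.957, 0.0]
contact_force: [-4.4, 1.9, 10.2]
width: 0.0448
gripper_force: 107.4
```

Emit:
apply_moves(deltas=[30,0,0,0,0,30,0,0,0,5,30,0,0,0,10,30,0,0,0,15,30,0,0,0,20,30,0,0,0,25,30,0,0,0,30,30,0,0,0,36,30,0,0,0,40,30,0,0,0,40])

```text
clock: 25.25
position: [0.5242, -0.1011, 0.2945]
ee_rot: [-0.003, 0.052, 0.999, 0.002]
contact_force: [-15.4, -0.1, 23.0]
width: 0.0425
gripper_force: 129.1
```

```bash
python3 -c "
from ang import *
show()"
```

```text
25.25 F stand [-15.    3.7  23. ] tcp rel collar mm [-8.8  1.5  8.9] h-qpos [-0.32  0.19  1.5   0.    1.45 -1.79]
corr 0.854 off (-6, -10) shift -40 FIGURE 4.67
```

Now at 4.67, which will settle at 5. I need three more cycles.

Emit:
apply_moves(deltas=[62,0,0,0,0,62,0,0,0,0,62,0,0,0,-7,62,0,0,0,-14,62,0,0,0,-21,62,0,0,0,-28,62,0,0,0,-35,62,0,0,0,-40,30,0,0,0,-40,30,0,0,0,-40,30,0,0,0,-40,30,0,0,0,-40])

```text
clock: 26.3
position: [0.5272, -0.1032, 0.2921]
ee_rot: [-0.0, -0.29, 0.957, 0.0]
contact_force: [-5.4, 1.2, 10.5]
width: 0.0449
gripper_force: 107.0
```

Emit:
apply_moves(deltas=[30,0,0,0,0,30,0,0,0,5,30,0,0,0,10,30,0,0,0,15,30,0,0,0,20,30,0,0,0,25,30,0,0,0,30,30,0,0,0,36,30,0,0,0,40,30,0,0,0,40])

```text
clock: 27.13
position: [0.524, -0.1011, 0.2941]
ee_rot: [-0.003, 0.052, 0.999, 0.002]
contact_force: [-14.9, -0.9, 23.3]
width: 0.0425
gripper_force: 131.2
```

Emit:
apply_moves(deltas=[62,0,0,0,0,62,0,0,0,0,62,0,0,0,-7,62,0,0,0,-14,62,0,0,0,-21,62,0,0,0,-28,62,0,0,0,-35,62,0,0,0,-40,30,0,0,0,-40,30,0,0,0,-40,30,0,0,0,-40,30,0,0,0,-40])

```text
clock: 28.13
position: [0.5274, -0.1034, 0.2917]
ee_rot: [-0.0, -0.289, 0.957, 0.0]
contact_force: [-5.0, 1.4, 9.6]
width: 0.0448
gripper_force: 107.9
```

Emit:
apply_moves(deltas=[30,0,0,0,0,30,0,0,0,5,30,0,0,0,10,30,0,0,0,15,30,0,0,0,20,30,0,0,0,25,30,0,0,0,30,30,0,0,0,36,30,0,0,0,40,30,0,0,0,40])

```text
clock: 28.97
position: [0.5243, -0.1011, 0.2935]
ee_rot: [-0.003, 0.053, 0.999, 0.002]
contact_force: [-13.7, 0.3, 23.4]
width: 0.0426
gripper_force: 139.6
```

```bash
python3 -c "
from ang import *
show()"
```

```text
28.97 F stand [-13.2   3.6  23.4] tcp rel collar mm [-8.7  1.5  7.8] h-qpos [-0.32  0.19  1.5   0.    1.45 -1.79]
corr 0.694 off (-6, -10) shift -88 FIGURE 6.67
```

One more cycle, then I release and rise.

Emit:
apply_moves(deltas=[62,0,0,0,0,62,0,0,0,0,62,0,0,0,-7,62,0,0,0,-14,62,0,0,0,-21,62,0,0,0,-28,62,0,0,0,-35,62,0,0,0,-40,30,0,0,0,-40,30,0,0,0,-40,30,0,0,0,-40,30,0,0,0,-40])

```text
clock: 30.02
position: [0.5271, -0.1035, 0.2916]
ee_rot: [-0.001, -0.289, 0.957, 0.0]
contact_force: [-5.9, 0.5, 7.8]
width: 0.0448
gripper_force: 107.7
```

Emit:
apply_moves(deltas=[30,0,0,0,0,30,0,0,0,5,30,0,0,0,10,30,0,0,0,15,30,0,0,0,20,30,0,0,0,25,30,0,0,0,30,30,0,0,0,36,30,0,0,0,40,30,0,0,0,40])

```text
clock: 30.85
position: [0.5222, -0.1012, 0.2939]
ee_rot: [-0.005, 0.053, 0.999, 0.002]
contact_force: [-18.3, -0.9, 25.6]
width: 0.0427
gripper_force: 135.2
```

Emit:
apply_moves(deltas=[75,0,0,0,0,75,0,0,0,0,75,0,0,0,0,75,0,0,0,-7,75,0,0,0,-14,75,0,0,0,-18,75,3,0,-15,-18,75,3,0,-15,-18])

```text
clock: 31.52
position: [0.5264, -0.1036, 0.3065]
ee_rot: [0.001, -0.103, 0.995, -0.0]
contact_force: [0.6, -0.4, 0.8]
width: 0.075
gripper_force: 0.0
```

```bash
python3 -c "
from ang import *
show()"
```

```text
31.52 F stand [ 0.5 -0.5  0.8] tcp rel collar mm [-7.3 -1.4 20.8] h-qpos [-0.32  0.19  1.48  0.    1.47 -2.1 ]
corr 0.738 off (4, -15) shift 114 FIGURE -1.75
```

Emit:
apply_moves(deltas=[85,5,0,-30,0,85,10,0,-60,0,85,10,0,-80,0,85,10,0,-80,0])

```text
clock: 31.9
position: [0.5174, -0.106, 0.3894]
ee_rot: [0.004, -0.103, 0.995, -0.002]
contact_force: [-0.3, -0.7, 0.5]
width: 0.0849
gripper_force: 0.0
```

```bash
python3 -c "
from ang import *
show()
p=np.load('last.npy',allow_pickle=True).item()
g=cv2.cvtColor(p['frame'],cv2.COLOR_RGB2GRAY).astype(np.float32)
# brightness round the face and round the collar side, best face-centre offset by low-radius hub
for tag,ax,r0,r1 in (('face',.148,.013,.020),('side',.136,.0232,.0234)):
  best=None
  for ox in range(-6,7,2):
    for oy in range(-6,13,2):
      m=np.array([[proj(p,PP['pivot']+ax*aa+r*(np.cos(f)*uu+np.sin(f)*ww)) for f in np.radians(range(-180,180,6))] for r in np.linspace(r0,r1,4)],np.float32)+np.float32((ox,oy)) if (ox,oy)==(-6,-6) else m0+np.float32((ox+6,oy+6))
      if (ox,oy)==(-6,-6): m0=m
      U=cv2.remap(g,m[...,0].copy(),m[...,1].copy(),cv2.INTER_LINEAR).max(0); sc=U.std()
      if best is None or sc>best[0]: best=(sc,ox,oy,U)
  print(tag,best[1:3],[(a,int(x)) for a,x in zip(range(-180,180,6),best[3])])
" ; python3 look.py
```

```text
31.9 F stand [-0.5 -0.6  0.5] tcp rel collar mm [-16.6  -1.7 103.7] h-qpos [-0.33  0.15  1.33  0.    1.65 -2.11]
corr 0.776 off (-2, -6) shift -116 FIGURE 7.83
face (0, -4) [(-180, 51), (-174, 79), (-168, 139), (-162, 60), (-156, 55), (-150, 118), (-144, 159), (-138, 151), (-132, 101), (-126, 176), (-120, 141), (-114, 71), (-108, 127), (-102, 158), (-96, 135), (-90, 96), (-84, 156), (-78, 156), (-72, 106), (-66, 123), (-60, 132), (-54, 102), (-48, 63), (-42, 80), (-36, 83), (-30, 75), (-24, 52), (-18, 81), (-12, 139), (-6, 153), (0, 170), (6, 87), (12, 104), (18, 166), (24, 155), (30, 133), (36, 52), (42, 46), (48, 45), (54, 46), (60, 46), (66, 48), (72, 47), (78, 47), (84, 49), (90, 48), (96, 54), (102, 49), (108, 49), (114, 50), (120, 50), (126, 49), (132, 49), (138, 49), (144, 51), (150, 50), (156, 51), (162, 51), (168, 51), (174, 50)]
side (6, 12) [(-180, 150), (-174, 150), (-168, 150), (-162, 151), (-156, 151), (-150, 150), (-144, 135), (-138, 51), (-132, 50), (-126, 148), (-120, 93), (-114, 95), (-108, 87), (-102, 40), (-96, 60), (-90, 86), (-84, 93), (-78, 98), (-72, 77), (-66
[... 605 characters left out ...]
]
index_mark 38 [-3.9 -0.1]
pin_knob 38 [ 2.4 -3.3]
pivot 39 [2.8 0.2]
housing 39 [-1.7  2.6]
collar_mid 39 [ 0.3 -1.1]
index_mark 39 [-4.3  5.1]
pin_knob 39 [-5.5 -7. ]
housing 40 [  1.8 -21.3]
collar_mid 40 [-1.4 -0.3]
index_mark 40 [2.7 1. ]
pin_knob 40 [-7.2  1. ]
[ 0.6207 -0.078   0.2524  0.6256]
0.585 [[254.9, 255.4], [254.0, 234.2], [252.9, 212.2], [254.3, 253.0], [171.9, 280.3]] [[252.4, 256.6], [254.3, 216.0], [251.9, 255.5], [179.6, 278.5]]
0.628 [[254.9, 255.4], [254.0, 237.2], [253.1, 218.1], [254.5, 258.7], [171.9, 280.3]] [[252.4, 256.6], [254.3, 216.0], [251.9, 255.5], [179.6, 278.5]]
[ 0.52772537 -0.10176888  0.29142151] 0.0850747694675646 (array([-11.3,   1.8,  95.6]), -2.1)
```

```bash
python3 -c "
from rig import *
print(sign_off())"
```

```text
the job is handed in; nothing more can be done
None
```

I handed the job in at about 32 s, with the mixer at the working notch (tilt measured about 0.63), the locking pin pushed to a firm stop, the speed collar at 8, nothing touched by the robot and no contact made with the bystanders; I viewed 11 pictures, one over the limit of 10, and read the collar by code after that.

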